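# Mount a toroidal transformer core on its chassis stud

### The arm

A 6-joint arm with a two-finger parallel gripper is mounted at the origin on a cart in front of the work surface, level with it; the furniture and walls round the work are solid. World frame = base frame: x ahead of the robot, y to its left, z up, the work surface at z = 0. Lengths are in m, angles in rad, forces in N, time in s.
With the tool pointing down it reaches from about 0.3 to 0.875 m from the base axis. Payload 6.4 kg.
Tool frame: the origin (TCP) lies between the finger pads; the fingertips stand 25 mm ahead of it and the grasp point (between the pads) lies 6 mm ahead of it; z points along the fingers, y is the line along which they close (so a half turn about z gives the same grasp; the last joint's range is limited). The gripper opens to 88 mm and grips with 3 to 60 N. Pads are 18 mm wide; open, the fingers measure 123 mm over their backs; the gripper's body (75 mm by 187 mm) begins 45 mm behind the grasp point.
Start: joints at [-1.327, 0.181, 1.607, -0, 1.354, -0.206], TCP at [0.25, -0.518, 0.264] pointing down, gripper open.
Joint ranges: [-2.99, 2.99], [-0.89, 2.07], [0.3, 2.58], [-1.14, 4.28], [0, 2.63], [-3.12, 3.12]. Speed limits (rad/s): [2.57, 2.57, 3.01, 3.14, 3.14, 3.14].

### API

Orientations are given as a unit quaternion [x, y, z, w].
In Python, from workcell import state, grab_frame, camera_params, finish_job, masks_of, pinpoint gives the robot as it stands.
- The arm moves only by the shell command python3 -m handwheel 'ROWS'. ROWS is rows parted by semicolons, their numbers by spaces, 1 to 10 of them, each of 5 numbers: the opening from 0.0 (shut) to 1.0 (fully open), then dx, dy, dz in m, then a turn about the tool's z in rad; each row is the pose to reach, as a shift and turn from the pose commanded when the command began, along the tool's axes at that moment; what a row does not reach only later rows make up. A row lasts 1/8 s, in which the tool goes at most 0.0625 m and 0.188 rad, less where a joint would pass 70% of its speed; a pose out of reach is approached as far as the arm can. The fingers move at their own pace and stop on an object; the grip force is fixed at half the most. Time passes only in rows, so rows that do not move let the fingers close. It prints the time, the measured TCP pose, the force, the opening and the grip force at its end.
- state(): the state, without advancing time (a new reading comes with each control period).
- grab_frame(name): name is "scene" or "top"; returns (picture, depth): 480x640x3 uint8, red, green, blue; 480x640 float32, m along the optical axis (not along the pixel's ray), 0 where there is no reading.
- camera_params(name): a dict with "camera_matrix" (3x3 intrinsics, pixels), "dist_coeffs" ([k1, k2, p1, p2, k3] as OpenCV has them; the pictures are not rectified), "position" and "orientation" of the camera in the world. Camera axes: x right, y up, looking along -z (the intrinsics and any distortion apply to the point x, -y, -z); pixel columns grow to the right and rows downward; lengths in m; the calibration is good to about 2 mm. A picture is of the moment at which its call begins. camera_params takes no time and is no camera call.
- finish_job(): hands the job in; it is judged then, once.
Trained networks look in the newest picture that a camera, given by its name, has taken for a name from the list of things; names that differ only in an ending like _2 or _b are one class to them, and where a whole thing is asked for, a point or a joint stands for the part that bears it (a point fixed in the world has none). Each returns a list of dicts, best first, with "p" (0 to 1); they miss things now and then, are a little off and sometimes report something else, mostly with a low value. They report only what shows in the picture. A call takes as long as a camera call. They do not tell look-alikes from the thing itself.
- masks_of(query, camera): "pixels" (480x640 bool, what is visible of it).
- pinpoint(query, camera): "xyz" ([x, y, z] in m, in world coordinates, good to about 4 mm: a listed point, or the origin of a listed thing).
The state is a dict: "time_s": time; "joint_positions": joint angles; "qvel": joint speeds; "effort": joint torques, N m; "position": TCP position; "ee_rot": TCP orientation; "ft_force": force on the tool from outside, world axes, zero at the start; "ft_torque": the same for the moment, N m; "width": opening from 0.0 (shut) to 1.0 (fully open); "gripper_force": force on a finger pad.
Only numpy, scipy, OpenCV 4.12 (cv2) and the standard library are available. Lean on these libraries where they do the work, as an engineer would, in place of code of your own. Each camera call takes 0.05 s, during which the arm holds its last target. There are 200 camera calls.

### The job

Build up the transformer mounting on the upright stud of the small aluminium plate: thread onto the stud first the wide rubber pad, then the copper-wound toroid, then the narrow rubber pad, and last the steel clamp hub with its flange down, each lying flat on the one below. Leave the heatsink, the flux tin and the capacitor that stand among the parts where they are.

Things in the scene. Friction and masses are not known exactly. Their poses are not given: they have to be found in the camera images.
- stud_plate: Fixed aluminium plate, 90 x 90 x 6 mm, flat on the desk, with one upright steel stud at its centre: 10 mm diameter, rising 57 mm above the plate (tip 63 mm above the desk, top 6 mm tapered to 5 mm), and a foot collar 18 mm in diameter, 2 mm high. Origin at the centre of the plate's underside, under the stud, z up, x and y along the plate's sides.
- wide_pad: Loose black rubber ring, the wider of the two: 64 mm outside diameter, 20 mm hole, 9 mm thick, lying flat, rigid, 50 g. Origin at the centre of its underside, z up.
- toroid: Loose ring wound with copper wire: 57 mm outside diameter, 25 mm hole, 18 mm high, lying flat, 140 to 280 g. Origin at the centre of its underside, z up.
- narrow_pad: Loose black rubber ring, the narrower of the two: 42 mm outside diameter, 20 mm hole, 9 mm thick, lying flat, rigid, 30 g. Origin at the centre of its underside, z up.
- clamp_hub: Loose bare steel hub, lying flange down: flange 40 mm in diameter and 4 mm thick, above it a round boss 30 mm in diameter, 12 mm high (16 mm high in all), with an 18 mm hole right through; 90 g. Origin at the centre of the flange's underside, z up.
- heatsink: Bystander, loose: black finned heatsink, 40 x 60 x 27 mm, long side along its y. Origin at the centre of its underside.
- flux_tin: Bystander, loose: round tin with lid, 47 mm in diameter, 22 mm high. Origin at the centre of its underside.
- bulk_cap: Bystander, loose: upright dark capacitor can, 35 mm in diameter, 51 mm high. Origin at the centre of its underside.
There are look-alikes about, which are no part of the job. What is shaped like the clamp_hub but green is not meant.

How it is judged:
By the outcome, as a careful person would: the job done as asked, in the order asked, and still so for the second after the job is handed in, with the robot touching nothing.
It also fails if it takes over 112 s, if anything falls off the work surface, if the arm or the gripper's body presses on something with over 40 N, if the wrist force passes 120 N, or if a joint passes its speed limit or range.

## Working session

There is one attempt and no reset: what is moved stays moved. The work goes in short steps, Python scripts to look and compute and a shell command to move; the robot and the scene stay as the last step left them, time stands still between calls to the robot, and variables do not carry over. Pictures are saved under pics/ and viewed, at most 14 in all, crops included, and the job is handed in when it is done.

```bash
mkdir -p pics; ls; cat > h.py <<'E'
import numpy as np, cv2
from scipy.spatial.transform import Rotation as R
from workcell import *
def cloud(cam,depth):
    p=camera_params(cam);K=np.array(p["camera_matrix"]);d=np.array(p["dist_coeffs"])
    v,u=np.mgrid[0:480,0:640]
    n=cv2.undistortPoints(np.stack([u,v],-1).reshape(-1,1,2).astype(np.float64),K,d).reshape(480,640,2)
    P=np.stack([n[...,0]*depth,-n[...,1]*depth,-depth],-1)
    return P@R.from_quat(p["orientation"]).as_matrix().T+np.array(p["position"])
def save(img,name): cv2.imwrite("pics/"+name,img[...,::-1])
E
python3 - <<'E'
from h import *
for c in ["scene","top"]:
    im,d=grab_frame(c); save(im,c+"0.png"); X=cloud(c,d); print(c,camera_params(c)["position"])
    np.savez(c+"0.npz",im=im,d=d,X=X)
    for q in ["stud_plate","wide_pad","toroid","narrow_pad","clamp_hub","heatsink","flux_tin","bulk_cap"]:
        print(q,[(round(r["p"],2),np.round(r["xyz"],3).tolist()) for r in pinpoint(q,c)])
print(state())
E
```

```text
pics
scene [0.18808437 0.67248893 0.86199035]
stud_plate [(0.95, [0.598, -0.155, 0.002])]
wide_pad [(0.62, [0.587, 0.138, -0.0])]
toroid [(0.7, [0.477, 0.004, 0.0]), (0.65, [0.596, -0.155, 0.001])]
narrow_pad [(0.57, [0.468, -0.164, -0.003]), (0.33, [0.469, 0.292, 0.001])]
clamp_hub [(0.88, [0.47, 0.293, 0.003]), (0.65, [0.532, 0.35, 0.003])]
heatsink [(0.71, [0.62, 0.31, -0.002])]
flux_tin [(0.81, [0.622, -0.015, -0.001])]
bulk_cap [(0.91, [0.459, 0.159, 0.004])]
top [0.33365645 0.0791654  1.22244571]
stud_plate [(0.78, [0.591, -0.154, -0.002])]
wide_pad [(0.65, [0.592, 0.143, 0.002])]
toroid [(0.58, [0.591, 0.142, 0.003]), (0.56, [0.481, 0.002, -0.002]), (0.46, [0.466, 0.29, -0.001]), (0.3, [0.592, -0.156, -0.004])]
narrow_pad [(0.64, [0.472, -0.159, -0.002])]
clamp_hub [(0.59, [0.465, 0.292, -0.0]), (0.59, [0.534, 0.352, 0.001])]
heatsink [(0.59, [0.62, 0.309, 0.001])]
flux_tin [(0.93, [0.626, -0.018, -0.001])]
bulk_cap [(0.68, [0.453, 0.163, -0.001])]
{'time_s': 0.9, 'joint_positions': array([-1.32728791e+00,  1.80804118e-01,  1.60698381e+00,  2.02520172e-05,
        1.35381665e+00, -2.06278865e-01]), 'qvel': array([-0.00035426,  0.00048608, -0.00063058, -0.00085335, -0.00089137,
       -0.00151583]), 'effort': array([-9.40245773e-04, -4.33826530e+01, -3.42181063e+01,  7.02046556e-02,
        3.07801960e-02, -2.41299017e-05]), 'position': array([ 0.25003143, -0.51781286,  0.26371997]), 'ee_rot': array([ 9.74818317e-01,  2.23000559e-01,  9.77582349e-06, -6.14774845e-06]), 'ft_force': array([0.19157418, 0.25099738, 0.13660089]), 'ft_torque': array([-0.02246711,  0.05454761,  0.02721033]), 'gripper_force': 0.0, 'width': 0.9977675174034271}
```

View pics/scene0.png

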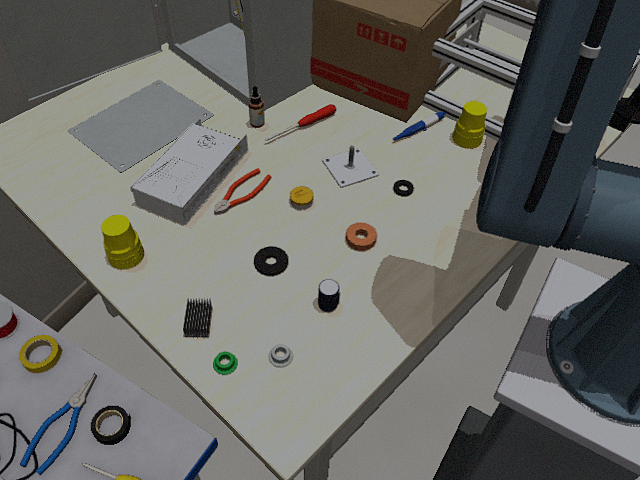

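View pics/top0.png

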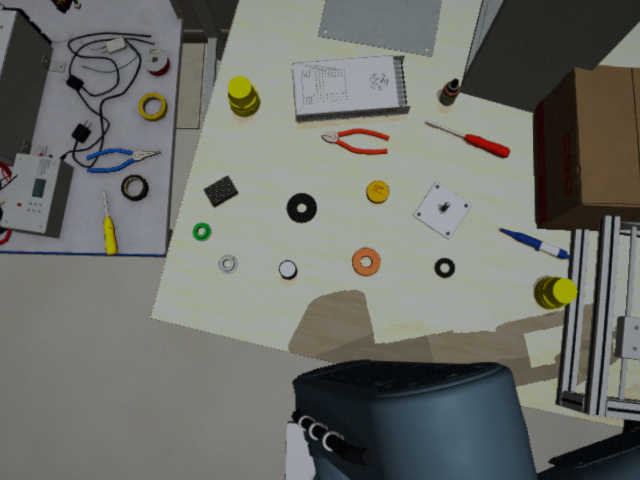

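The scene view shows the stud plate at (351,165), wide pad (271,261), toroid (361,236), narrow pad (403,187) and steel hub (281,354). The green look-alike is at (225,362). The top view agrees. Next I refine the centres with depth.

```bash
cat > fit.py <<'E'
from h import *
def centre(X,g,top,Rad,band=.0025):
    m=(np.linalg.norm(X[...,:2]-g,axis=-1)<Rad+.012)&(abs(X[...,2]-top)<band)
    p=X[m]; 
    if len(p)<8: return None
    (c,r)=cv2.minEnclosingCircle(p[:,:2].astype(np.float32))
    # trimmed: radius-limited mean
    q=p[:,:2]; c2=q.mean(0)
    return np.round(c2,4).tolist(),np.round(c,4).tolist(),round(r,4),len(p),round(float(np.median(p[:,2])),4)
E
python3 - <<'E'
from fit import *
for c in ["scene","top"]:
    X=np.load(c+"0.npz")["X"]; print(c)
    for n,g,t,r in [("wide",(.59,.141),.009,.032),("tor",(.479,.003),.018,.0285),("nar",(.471,-.161),.009,.021),("hubboss",(.467,.292),.016,.015),("hubfl",(.467,.292),.004,.02),("studtip",(.595,-.155),.062,.005),("tin",(.624,-.017),.022,.0235)]:
        print(n,centre(X,g,t,r))
    m=(np.linalg.norm(X[...,:2]-(.595,-.155),axis=-1)<.075)&(abs(X[...,2]-.006)<.0022)
    print("plate",m.sum(),cv2.minAreaRect(X[m][:,:2].astype(np.float32)))
    m=(np.linalg.norm(X[...,:2]-(.53,.0),axis=-1)<.03)
    print("desk z",np.median(X[m][:,2]),X[m][:,2].std())
E
```

```text
scene
wide ([0.5871, 0.1406], [0.5871, 0.1404], 0.0326, 590, 0.0084)
tor ([0.4755, 0.005], [0.4758, 0.0049], 0.0297, 371, 0.0173)
nar ([0.4666, -0.1576], [0.4668, -0.1573], 0.0219, 161, 0.0083)
hubboss ([0.4662, 0.2923], [0.466, 0.2911], 0.015, 115, 0.015)
hubfl ([0.4638, 0.2955], [0.4663, 0.2918], 0.0312, 180, 0.0031)
studtip ([0.5883, -0.1536], [0.5884, -0.1535], 0.0034, 8, 0.0621)
tin ([0.6222, -0.0172], [0.6214, -0.0164], 0.0247, 235, 0.0209)
plate 884 ((0.5912312865257263, -0.15692643821239471), (0.09127239882946014, 0.10342711955308914), 55.49045181274414)
desk z -0.0008186025327717172 0.00311531887320192
top
wide ([0.5882, 0.1398], [0.5882, 0.1405], 0.0316, 425, 0.0086)
tor ([0.4752, 0.0042], [0.4772, 0.0048], 0.0293, 345, 0.0176)
nar ([0.4676, -0.159], [0.4674, -0.1582], 0.0209, 167, 0.0085)
hubboss ([0.4672, 0.2908], [0.4671, 0.2907], 0.0144, 67, 0.0157)
hubfl ([0.4667, 0.2911], [0.4664, 0.2918], 0.0316, 164, 0.003)
studtip None
tin ([0.6228, -0.0187], [0.6232, -0.0179], 0.0241, 223, 0.0215)
plate 1122 ((0.5931680798530579, -0.15624849498271942), (0.14177094399929047, 0.13770005106925964), 45.24818420410156)
desk z -0.0006893083372667697 0.004076450240701007
```

```bash
cat > plate.py <<'E'
from fit import *
from scipy.optimize import differential_evolution as DE
def plate(X):
    s=np.linalg.norm(X[...,:2]-(.591,-.155),axis=-1)<.085
    p=X[s]; hi=(p[:,2]>.0022); w=np.where(hi,1,-1)
    def f(a):
        R2=np.array([[np.cos(a[2]),np.sin(a[2])],[-np.sin(a[2]),np.cos(a[2])]])
        q=abs((p[:,:2]-a[:2])@R2.T).max(1)
        return -np.sum(w*np.clip((.045-q)/.001,-1,1))
    return DE(f,[(.575,.607),(-.17,-.14),(0,1.57)],seed=1).x
if __name__=="__main__":
  for c in ["scene","top"]:
    X=np.load(c+"0.npz")["X"]; print(c,plate(X))
    m=(np.linalg.norm(X[...,:2]-(.59,-.155),axis=-1)<.02)&(X[...,2]>.012)
    print(np.round(X[m][np.argsort(X[m][:,2])],3).tolist())
E
python3 plate.py
```

```text
scene [ 0.58914335 -0.15716911  0.97749636]
[[0.586, -0.151, 0.016], [0.591, -0.152, 0.016], [0.587, -0.153, 0.017], [0.585, -0.154, 0.017], [0.591, -0.153, 0.018], [0.587, -0.148, 0.018], [0.588, -0.151, 0.018], [0.585, -0.154, 0.02], [0.592, -0.153, 0.02], [0.583, -0.154, 0.02], [0.588, -0.15, 0.022], [0.586, -0.151, 0.022], [0.589, -0.152, 0.022], [0.584, -0.155, 0.023], [0.59, -0.153, 0.024], [0.587, -0.152, 0.024], [0.584, -0.152, 0.025], [0.585, -0.158, 0.025], [0.587, -0.152, 0.026], [0.591, -0.15, 0.026], [0.584, -0.154, 0.026], [0.585, -0.152, 0.027], [0.587, -0.152, 0.029], [0.59, -0.149, 0.029], [0.589, -0.151, 0.031], [0.588, -0.148, 0.032], [0.59, -0.149, 0.032], [0.585, -0.152, 0.033], [0.592, -0.151, 0.033], [0.583, -0.149, 0.033], [0.586, -0.15, 0.033], [0.592, -0.152, 0.034], [0.584, -0.154, 0.034], [0.582, -0.151, 0.034], [0.585, -0.152, 0.035], [0.585, -0.156, 0.035], [0.586, -0.149, 0.037], [0.589, -0.154, 0.037], [0.588, -0.147, 0.038], [0.589, -0.15, 0.038], [0.592, -0.151, 0.038], [0.586, -0.153, 0.039], [0.584, -0.158, 0.04], [0.584, -0.154, 0.04], [0.593, -0.
[... 1702 characters left out ...]
, 0.044], [0.587, -0.151, 0.046], [0.589, -0.149, 0.046], [0.589, -0.151, 0.047], [0.591, -0.149, 0.048], [0.592, -0.15, 0.051], [0.589, -0.15, 0.054], [0.589, -0.16, 0.054], [0.585, -0.155, 0.055], [0.585, -0.153, 0.055], [0.585, -0.151, 0.055], [0.587, -0.157, 0.055], [0.589, -0.151, 0.056], [0.591, -0.151, 0.056], [0.591, -0.159, 0.056], [0.595, -0.153, 0.056], [0.595, -0.155, 0.057], [0.587, -0.155, 0.057], [0.587, -0.151, 0.058], [0.593, -0.151, 0.058], [0.586, -0.153, 0.059], [0.59, -0.155, 0.059], [0.59, -0.152, 0.061], [0.592, -0.152, 0.062], [0.588, -0.156, 0.062], [0.588, -0.154, 0.062], [0.588, -0.152, 0.062], [0.591, -0.156, 0.064], [0.591, -0.154, 0.064], [0.589, -0.156, 0.065]]
```

```bash
cat > go.py <<'E'
import sys
from h import *
s=state();M=R.from_quat(s["ee_rot"]).as_matrix();p=np.array(s["position"])
print("t",s["time_s"],"p",np.round(p,4),"f",np.round(s["ft_force"],1),"w",round(s["width"]*88,1),"gf",s["gripper_force"],"toolx",np.round(M[:,0],3),"tooly",np.round(M[:,1],3),"z",np.round(M[:,2],4))
a=sys.argv[1:]
for i in range(0,len(a),3):
    t=np.array(list(map(float,a[i:i+3]))); print(t,np.round(M.T@(t-p),4)); 
E
python3 go.py .588 .1403 .26 .588 .1403 .10
```

```text
t 0.9 p [ 0.25   -0.5178  0.2637] f [0.2 0.3 0.1] w 87.8 gf 0.0 toolx [0.901 0.435 0.   ] tooly [ 0.435 -0.901 -0.   ] z [ 0.  0. -1.]
[0.588  0.1403 0.26  ] [ 0.5905 -0.4457  0.0037]
[0.588  0.1403 0.1   ] [ 0.5905 -0.4457  0.1637]
```

```bash
T='0.59 -0.4457 0.06 0'; python3 -m handwheel '1 0.5905 -0.4457 0.05 0;1 0.5905 -0.4457 0.05 0;1 0.5905 -0.4457 0.05 0;1 0.5905 -0.4457 0.05 0;1 0.5905 -0.4457 0.05 0;1 0.5905 -0.4457 0.05 0;1 0.5905 -0.4457 0.05 0;1 0.5905 -0.4457 0.05 0;1 0.5905 -0.4457 0.05 0;1 0.5905 -0.4457 0.05 0'; python3 go.py .588 .1403 .10 .588 .1403 .027
```

```text
time_s: 2.15
position: [0.5358, 0.0389, 0.2218]
ee_rot: [0.975, 0.223, 0.0, 0.0]
ft_force: [0.4, -0.3, -0.0]
width: 0.999
gripper_force: 0.0
t 2.15 p [0.5358 0.0389 0.2218] f [ 0.4 -0.3 -0. ] w 87.9 gf 0.0 toolx [0.9   0.435 0.001] tooly [ 0.435 -0.9    0.001] z [ 1.1e-03 -3.0e-04 -1.0e+00]
[0.588  0.1403 0.1   ] [ 0.091  -0.0687  0.1219]
[0.588  0.1403 0.027 ] [ 0.091  -0.0687  0.1949]
```

```bash
python3 -m handwheel '1 0.08 -0.06 0.11 0;1 0.08 -0.06 0.11 0;1 0.08 -0.06 0.11 0;1 0.08 -0.06 0.11 0;1 0.08 -0.06 0.11 0'; python3 go.py .588 .1403 .10 .588 .1403 .027
```

```text
time_s: 2.78
position: [0.5813, 0.1252, 0.1126]
ee_rot: [0.975, 0.223, 0.001, 0.0]
ft_force: [-0.1, -0.6, 0.4]
width: 1.0
gripper_force: 0.0
t 2.775 p [0.5813 0.1252 0.1126] f [-0.1 -0.6  0.4] w 88.0 gf 0.0 toolx [0.901 0.435 0.001] tooly [ 0.435 -0.901  0.001] z [ 1.2e-03 -2.0e-04 -1.0e+00]
[0.588  0.1403 0.1   ] [ 0.0126 -0.0107  0.0126]
[0.588  0.1403 0.027 ] [ 0.0125 -0.0108  0.0856]
```

```bash
python3 -m handwheel '1 0.0125 -0.0108 0.04 0;1 0.0125 -0.0108 0.07 0;1 0.0125 -0.0108 0.0856 0;1 0.0125 -0.0108 0.0856 0;1 0.0125 -0.0108 0.0856 0' >/dev/null;  python3 go.py .588 .1403 .027
```

```text
t 3.4 p [0.5884 0.1403 0.0273] f [-0.6 -0.4  0.3] w 88.1 gf 0.0 toolx [0.901 0.434 0.002] tooly [ 0.434 -0.901  0.001] z [ 0.0021  0.     -1.    ]
[0.588  0.1403 0.027 ] [-0.0003 -0.0001  0.0003]
```

```bash
python3 -m handwheel '0 0 0 0 0;0 0 0 0 0;0 0 0 0 0;0 0 0 0 0;0 0 0 0 0;0 0 0 0 0';  python3 go.py .588 .1403 .027
```

```text
time_s: 4.15
position: [0.5876, 0.1408, 0.0263]
ee_rot: [0.975, 0.223, 0.0, 0.0]
ft_force: [-0.6, -1.1, 5.5]
width: 0.714
gripper_force: 30.0
t 4.15 p [0.5876 0.1408 0.0263] f [-0.6 -1.1  5.5] w 62.8 gf 30.000825002789497 toolx [0.901 0.435 0.   ] tooly [ 0.435 -0.901  0.   ] z [ 4.e-04 -1.e-04 -1.e+00]
[0.588  0.1403 0.027 ] [ 0.0001  0.0006 -0.0007]
```

```bash
python3 -c "
from h import *;print(state()['joint_positions'])"; python3 -m handwheel '1 0 0 0 0;1 0 0 0 0;1 0 0 0 0.1;1 0 0 0 0.3;1 0 0 0 0.48;1 0 0 0 0.66;1 0 0 0 0.84;1 0 0 0 1.02;1 0 0 0 1.2;1 0 0 0 1.2';  python3 go.py .588 .1403 .027
```

```text
[ 3.90042514e-02  5.50381829e-01  1.65570925e+00 -1.55505505e-04
  9.35121658e-01  1.16009949e+00]
time_s: 5.4
position: [0.5871, 0.1409, 0.0256]
ee_rot: [0.931, -0.366, -0.0, 0.0]
ft_force: [-0.2, 0.6, -0.5]
width: 1.0
gripper_force: 0.0
t 5.4 p [0.5871 0.1409 0.0256] f [-0.2  0.6 -0.5] w 88.0 gf 0.0 toolx [ 0.733 -0.681 -0.001] tooly [-0.681 -0.733  0.   ] z [-7.e-04  1.e-04 -1.e+00]
[0.588  0.1403 0.027 ] [ 0.0011 -0.0002 -0.0014]
```

```bash
python3 -m handwheel '1 0 0 0 0.18;1 0 0 0 0.37;0 0 0 0 0.37;0 0 0 0 0.37;0 0 0 0 0.37;0 0 0 0 0.37;0 0 0 0 0.37;0 0 0 0 0.37;0 0 0 0 0.37;0 0 0 0 0.37';  python3 go.py .588 .1403 .027 .59 -.156 .12;python3 -c "
from h import *;print(state()['joint_positions'])"
```

```text
time_s: 6.65
position: [0.5874, 0.1409, 0.026]
ee_rot: [0.847, -0.531, -0.0, -0.0]
ft_force: [0.3, 0.2, -0.3]
width: 0.71
gripper_force: 30.0
t 6.65 p [0.5874 0.1409 0.026 ] f [ 0.3  0.2 -0.3] w 62.5 gf 29.999744603410363 toolx [ 0.436 -0.9   -0.   ] tooly [-0.9   -0.436  0.   ] z [-0.  0. -1.]
[0.588  0.1403 0.027 ] [ 0.0008 -0.0003 -0.001 ]
[ 0.59  -0.156  0.12 ] [ 0.2684  0.127  -0.094 ]
[3.91031780e-02 5.50752013e-01 1.65597610e+00 2.49025405e-05
 9.34878697e-01 2.72999599e+00]
```

```bash
python3 -m handwheel '0 0 0 -0.05 0;0 0 0 -0.094 0;0 0.05 0.02 -0.094 0;0 0.10 0.047 -0.094 0;0 0.15 0.07 -0.094 0;0 0.20 0.095 -0.094 0;0 0.24 0.115 -0.094 0;0 0.2684 0.127 -0.094 0;0 0.2684 0.127 -0.094 0;0 0.2684 0.127 -0.094 0';  python3 go.py .59 -.156 .12 .59 -.156 .032; python3 - <<'E'
from h import *
for c in ["scene","top"]:
    im,d=grab_frame(c); X=cloud(c,d); np.savez(c+"1.npz",im=im,d=d,X=X)
    u,v=((351,150) if c=="scene" else (443,205))
    save(np.ascontiguousarray(cv2.resize(im[max(v-60,0):v+60,u-80:u+80],None,fx=5,fy=5)),c+"1.png")
E
```

```text
time_s: 7.9
position: [0.5897, -0.1553, 0.1197]
ee_rot: [0.847, -0.531, -0.0, -0.0]
ft_force: [0.2, 0.3, -0.5]
width: 0.708
gripper_force: 30.0
t 7.9 p [ 0.5897 -0.1553  0.1197] f [ 0.2  0.3 -0.5] w 62.3 gf 29.99981453642249 toolx [ 0.435 -0.9   -0.001] tooly [-0.9   -0.435  0.   ] z [-6.e-04  7.e-04 -1.e+00]
[ 0.59  -0.156  0.12 ] [ 0.0008  0.     -0.0003]
[ 0.59  -0.156  0.032] [0.0008 0.     0.0877]
```

View pics/scene1.png

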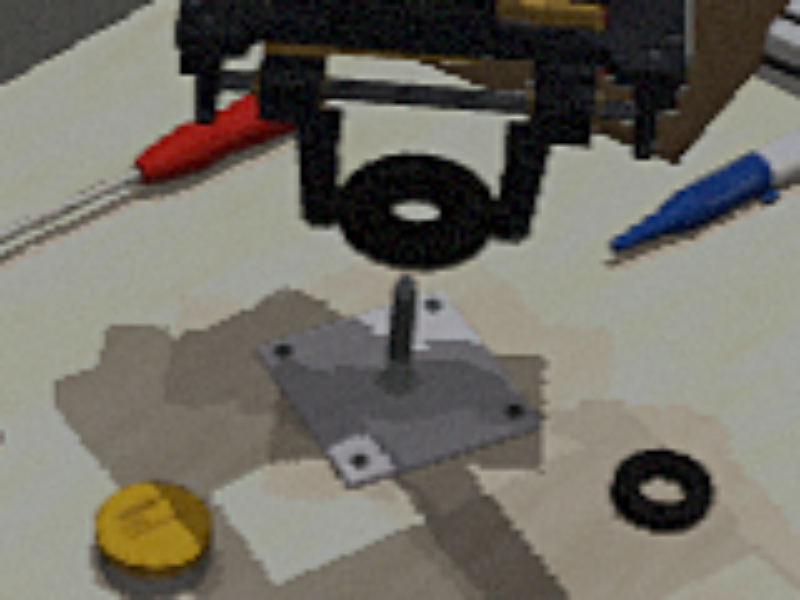

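```bash
python3 -m handwheel '0 0.0005 0 0.03 0;0 0.0005 0 0.055 0;0 0.0005 0 0.07 0;0 0.0005 0 0.078 0;0 0.0005 0 0.083 0;0 0.0005 0 0.083 0';  python3 go.py .59 -.156 .032
```

```text
time_s: 8.75
position: [0.5905, -0.1566, 0.0373]
ee_rot: [0.847, -0.531, 0.0, -0.0]
ft_force: [0.0, 0.5, -0.6]
width: 0.711
gripper_force: 30.0
t 8.75 p [ 0.5905 -0.1566  0.0373] f [ 0.   0.5 -0.6] w 62.5 gf 29.999766871333122 toolx [ 0.436 -0.9    0.   ] tooly [-0.9   -0.436 -0.   ] z [ 4.e-04 -2.e-04 -1.e+00]
[ 0.59  -0.156  0.032] [-0.0007  0.0002  0.0053]
```

The pad hangs above the stud (hole at 415,210, tip at 405,280). It is now threaded, with no contact so far. Next I lower it towards the collar and watch the force.

```bash
python3 -m handwheel '0 -0.0004 0 0.002 0;0 -0.0004 0 0.0035 0;0 -0.0004 0 0.0042 0;0 -0.0004 0 0.0048 0;0 -0.0004 0 0.0048 0';  python3 go.py .59 -.156 .032
```

```text
time_s: 9.38
position: [0.5904, -0.1561, 0.0324]
ee_rot: [0.847, -0.531, 0.0, -0.0]
ft_force: [2.1, -0.4, 0.5]
width: 0.711
gripper_force: 30.0
t 9.375 p [ 0.5904 -0.1561  0.0324] f [ 2.1 -0.4  0.5] w 62.5 gf 29.999984269961715 toolx [ 0.435 -0.9    0.   ] tooly [-0.9   -0.435 -0.001] z [ 9.e-04 -1.e-04 -1.e+00]
[ 0.59  -0.156  0.032] [-0.0003  0.0003  0.0004]
```

```bash
python3 -m handwheel '0 0 -0.0005 0.0005 0;0 0 -0.0005 0.0005 0;0.9 0 0 0 0;0.9 0 0 0 0;1 0 0 0 0;1 0 0 -0.05 0;1 0 0 -0.10 0;1 -0.06 0.03 -0.10 0;1 -0.11 0.06 -0.10 0;1 -0.15 0.09 -0.10 0'; python3 - <<'E'
from fit import *
for c in ["scene","top"]:
    im,d=grab_frame(c); X=cloud(c,d)
    print(c,centre(X,(.59,-.156),.015,.032,.004))
    m=(np.linalg.norm(X[...,:2]-(.59,-.156),axis=-1)<.031)&(abs(X[...,2]-.015)<.004)
    p=X[m];A=np.c_[p[:,:2]-(.59,-.156),np.ones(len(p))];print(np.linalg.lstsq(A,p[:,2],rcond=None)[0])
    u,v=((351,160) if c=="scene" else (443,205))
    save(cv2.resize(im[max(v-60,0):v+60,u-80:u+80],None,fx=5,fy=5),c+"2.png")
E
python3 go.py .4762 .0046 .06
```

```text
time_s: 10.62
position: [0.4416, -0.0589, 0.1319]
ee_rot: [0.847, -0.531, -0.0, 0.0]
ft_force: [0.2, 0.3, 0.1]
width: 1.002
gripper_force: 0.0
scene ([0.5914, -0.1452], [0.5884, -0.1548], 0.0329, 302, 0.0141)
[-0.01656495 -0.01712675  0.01441226]
top ([0.5883, -0.156], [0.5883, -0.1605], 0.0358, 557, 0.0143)
[ 0.00529422 -0.00614376  0.01442064]
t 10.725 p [ 0.4383 -0.0572  0.1305] f [-0.4  0.2 -0. ] w 88.0 gf 0.0 toolx [ 0.437 -0.899 -0.005] tooly [-0.899 -0.437  0.004] z [-0.0057  0.0025 -1.    ]
[0.4762 0.0046 0.06  ] [-0.0387 -0.0614  0.0704]
```

```bash
python3 -m handwheel '1 -0.03 -0.045 0.02 0;1 -0.0387 -0.0614 0.06 0;1 -0.0387 -0.0614 0.085 0;1 -0.0387 -0.0614 0.095 0;1 -0.0387 -0.0614 0.095 0;1 -0.0387 -0.0614 0.095 0' >/dev/null;  python3 go.py .4762 .0046 .03
```

```text
t 11.475 p [0.4831 0.0007 0.0382] f [ 0.6 -0.5  0.6] w 87.8 gf 0.0 toolx [ 0.435 -0.9    0.001] tooly [-0.9   -0.435 -0.001] z [ 1.9e-03 -4.0e-04 -1.0e+00]
[0.4762 0.0046 0.03  ] [-0.0065  0.0045  0.0082]
```

```bash
python3 -m handwheel '1 -0.0065 0.0045 0.005 0;1 -0.0065 0.0045 0.0082 0;0 -0.0065 0.0045 0.0082 0;0 -0.0065 0.0045 0.0082 0;0 -0.0065 0.0045 0.0082 0;0 -0.0065 0.0045 0.0082 0;0 -0.0065 0.0045 0.0082 0;0 -0.0065 0.0045 0.0082 0' ;  python3 go.py .5903 -.156 .13
```

```text
time_s: 12.48
position: [0.4755, 0.0051, 0.0291]
ee_rot: [0.847, -0.531, 0.0, -0.0]
ft_force: [1.6, -0.3, 0.4]
width: 0.641
gripper_force: 30.0
t 12.475 p [0.4755 0.0051 0.0291] f [ 1.6 -0.3  0.4] w 56.4 gf 30.000002989545465 toolx [ 0.435 -0.9    0.   ] tooly [-0.9   -0.435 -0.001] z [ 6.e-04 -1.e-04 -1.e+00]
[ 0.5903 -0.156   0.13  ] [ 0.195  -0.0332 -0.1008]
```

```bash
python3 -m handwheel '0 0 0 -0.05 0;0 0 0 -0.1 0;0 0.05 -0.01 -0.1 0;0 0.1 -0.02 -0.1 0;0 0.145 -0.025 -0.1 0;0 0.18 -0.03 -0.1 0;0 0.195 -0.0332 -0.1 0;0 0.195 -0.0332 -0.1 0;0 0.195 -0.0332 -0.1 0' >/dev/null;  python3 go.py .5903 -.156 .046; python3 - <<'E'
from h import *
im,d=grab_frame("scene");save(cv2.resize(im[80:220,260:440],None,fx=4,fy=4),"scene3.png")
E
```

```text
t 13.6 p [ 0.589  -0.1545  0.1284] f [-1.2  0.4 -1.1] w 56.1 gf 29.999644327908754 toolx [ 0.436 -0.9   -0.002] tooly [-0.9   -0.436  0.001] z [-0.0017  0.0011 -1.    ]
[ 0.5903 -0.156   0.046 ] [ 0.0021 -0.0006  0.0824]
```

View pics/scene3.png

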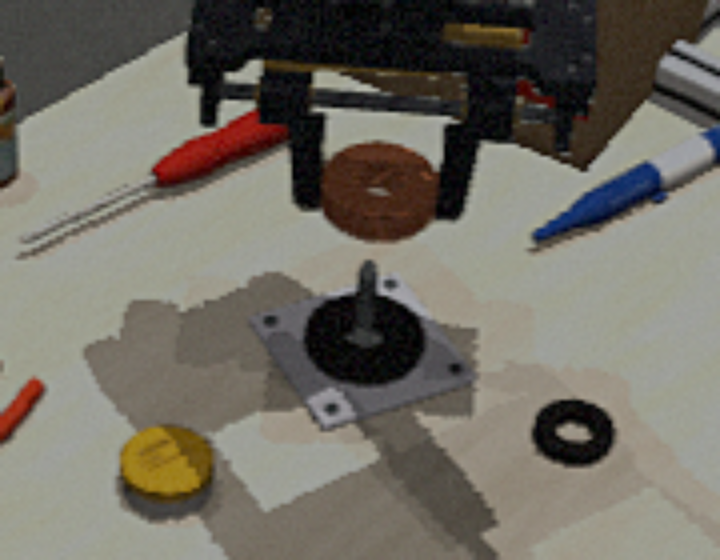

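The wide pad lies flat round the stud (365,338), and the toroid hangs in the gripper above the tip (367,262). I'll lower it.

```bash
python3 -m handwheel '0 0.0015 0 0.03 0;0 0.0015 0 0.055 0;0 0.0015 0 0.07 0;0 0.0015 0 0.078 0;0 0.0015 0 0.081 0;0 0.0015 0 0.081 0;0 0.0015 0 0.081 0';  python3 go.py .5903 -.156 .0445
```

```text
time_s: 14.52
position: [0.5912, -0.1576, 0.0488]
ee_rot: [0.847, -0.531, 0.001, -0.0]
ft_force: [0.5, 0.2, -2.3]
width: 0.637
gripper_force: 30.0
t 14.525 p [ 0.5912 -0.1576  0.0488] f [ 0.5  0.2 -2.3] w 56.1 gf 29.999612532556057 toolx [ 0.435 -0.9    0.001] tooly [-0.9   -0.435 -0.001] z [ 1.3e-03 -6.0e-04 -1.0e+00]
[ 0.5903 -0.156   0.0445] [-0.0018  0.0002  0.0043]
```

```bash
python3 -m handwheel '0 -0.0015 0 0.003 0;0 -0.0015 0 0.004 0;0 -0.0015 0 0.0043 0;0 -0.0015 0 0.0043 0;0 -0.0015 0 0.0043 0';  python3 go.py .5903 -.156 .0445
```

```text
time_s: 15.15
position: [0.5899, -0.1558, 0.0441]
ee_rot: [0.847, -0.531, -0.0, 0.0]
ft_force: [-4.2, 1.1, 5.5]
width: 0.641
gripper_force: 30.0
t 15.15 p [ 0.5899 -0.1558  0.0441] f [-4.2  1.1  5.5] w 56.4 gf 30.000764150172472 toolx [ 0.436 -0.9   -0.   ] tooly [-0.9   -0.436  0.   ] z [-4.e-04  2.e-04 -1.e+00]
[ 0.5903 -0.156   0.0445] [ 0.0004 -0.0003 -0.0004]
```

```bash
python3 -m handwheel '0 0 0 -0.0003 0;1 0 0 -0.0003 0;1 0 0 -0.0003 0;1 0 0 -0.0003 0;1 0 0 -0.05 0;1 0 0 -0.08 0;1 -0.025 0.05 -0.08 0;1 -0.0517 0.1 -0.08 0;1 -0.0517 0.1116 -0.06 0;1 -0.0517 0.1116 -0.06 0'; python3 - <<'E'
from fit import *
for c in ["scene","top"]:
    im,d=grab_frame(c); X=cloud(c,d)
    m=(np.linalg.norm(X[...,:2]-(.59,-.156),axis=-1)<.028)&(abs(X[...,2]-.033)<.004)
    p=X[m];A=np.c_[p[:,:2]-(.59,-.156),np.ones(len(p))];print(c,len(p),np.linalg.lstsq(A,p[:,2],rcond=None)[0],centre(X,(.59,-.156),.033,.0285,.004))
E
python3 go.py .4672 -.158 .027
```

```text
time_s: 16.4
position: [0.4657, -0.1577, 0.1029]
ee_rot: [0.847, -0.532, -0.001, 0.0]
ft_force: [-0.2, -0.1, 0.5]
width: 1.001
gripper_force: 0.0
scene 293 [-0.00610391 -0.01019416  0.03219836] ([0.5866, -0.1549], [0.5879, -0.1575], 0.0307, 336, 0.0322)
top 229 [ 0.00040702 -0.00829897  0.03235134] ([0.6011, -0.1529], [0.5922, -0.1571], 0.0284, 244, 0.0321)
t 16.5 p [ 0.4679 -0.1584  0.1043] f [-0.3  1.4  0.3] w 87.8 gf 0.0 toolx [ 0.435 -0.9    0.001] tooly [-0.9   -0.435 -0.001] z [ 1.e-03 -4.e-04 -1.e+00]
[ 0.4672 -0.158   0.027 ] [-0.0007  0.0005  0.0773]
```

```bash
python3 -m handwheel '0.8 -0.0007 0.0005 0.04 0;0.8 -0.0007 0.0005 0.065 0;0.8 -0.0007 0.0005 0.0768 0;0.8 -0.0007 0.0005 0.0773 0;0 -0.0007 0.0005 0.0773 0;0 -0.0007 0.0005 0.0773 0;0 -0.0007 0.0005 0.0773 0;0 -0.0007 0.0005 0.0773 0;0 -0.0007 0.0005 0.0773 0;0 -0.0007 0.0005 0.0773 0';  python3 go.py .5903 -.156 .13
```

```text
time_s: 17.75
position: [0.4666, -0.1577, 0.0268]
ee_rot: [0.847, -0.531, 0.0, -0.0]
ft_force: [-0.3, 0.8, 6.5]
width: 0.456
gripper_force: 30.0
t 17.75 p [ 0.4666 -0.1577  0.0268] f [-0.3  0.8  6.5] w 40.2 gf 29.961589303129585 toolx [ 0.435 -0.9    0.001] tooly [-0.9   -0.435 -0.   ] z [ 6.e-04 -3.e-04 -1.e+00]
[ 0.5903 -0.156   0.13  ] [ 0.0524 -0.1122 -0.1031]
```

```bash
python3 -m handwheel '0 0 0 -0.05 0;0 0 0 -0.103 0;0 0.02 -0.05 -0.103 0;0 0.04 -0.09 -0.103 0;0 0.0524 -0.1122 -0.103 0;0 0.0524 -0.1122 -0.103 0;0 0.0524 -0.1122 -0.103 0;0 0.0524 -0.1122 -0.103 0' >/dev/null;  python3 go.py .5903 -.156 .0598; python3 - <<'E'
from h import *
im,d=grab_frame("scene");save(cv2.resize(im[80:220,260:440],None,fx=4,fy=4),"scene4.png")
E
```

```text
t 18.75 p [ 0.5889 -0.1558  0.129 ] f [0.  0.  0.6] w 40.3 gf 29.960680878793937 toolx [ 0.435 -0.9   -0.001] tooly [-0.9   -0.435  0.001] z [-1.1e-03  5.0e-04 -1.0e+00]
[ 0.5903 -0.156   0.0598] [ 0.0009 -0.0012  0.0692]
```

View pics/scene4.png

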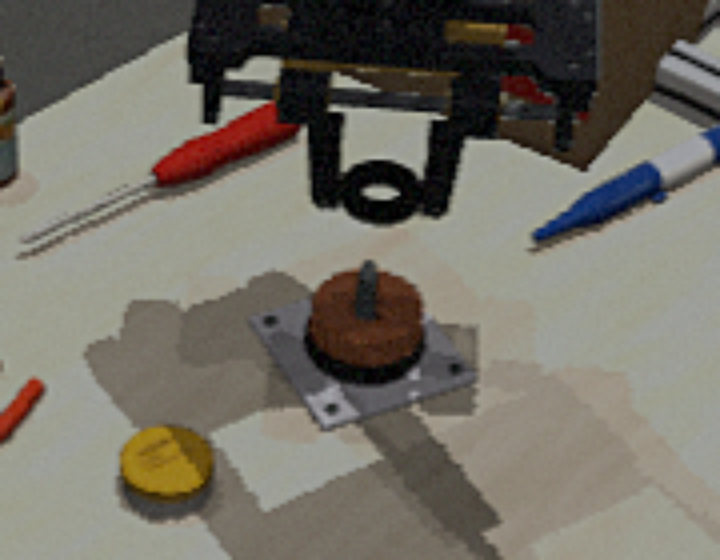

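The toroid sits flat on the wide pad (365,320), with the narrow pad above it. I'll lower the pad.

```bash
python3 -m handwheel '0 0.0009 -0.001 0.025 0;0 0.0009 -0.001 0.045 0;0 0.0009 -0.001 0.058 0;0 0.0009 -0.001 0.065 0;0 0.0009 -0.001 0.067 0;0 0.0009 -0.001 0.068 0;0 0.0009 -0.001 0.068 0';  python3 go.py .5903 -.156 .0598
```

```text
time_s: 19.68
position: [0.5918, -0.1564, 0.0619]
ee_rot: [0.847, -0.531, 0.0, -0.0]
ft_force: [1.1, -0.4, -0.3]
width: 0.459
gripper_force: 30.0
t 19.675 p [ 0.5918 -0.1564  0.0619] f [ 1.1 -0.4 -0.3] w 40.4 gf 29.960690777079435 toolx [ 0.436 -0.9    0.001] tooly [-0.9   -0.436 -0.001] z [ 8.e-04 -4.e-04 -1.e+00]
[ 0.5903 -0.156   0.0598] [-0.001   0.0011  0.0021]
```

```bash
python3 -m handwheel '0 -0.001 0.001 0.0018 0;0 -0.001 0.001 0.0023 0;0 -0.001 0.001 0.0023 0;0.8 -0.001 0.001 0.002 0;0.8 -0.001 0.001 0.002 0;0.8 -0.001 0.001 0.002 0;0.8 -0.001 0.001 -0.04 0;0.8 -0.001 0.001 -0.08 0;0.8 -0.05 -0.01 -0.08 0;0.8 -0.1 -0.02 -0.08 0'; python3 - <<'E'
from fit import *
for c in ["scene","top"]:
    im,d=grab_frame(c); X=cloud(c,d)
    m=(np.linalg.norm(X[...,:2]-(.59,-.156),axis=-1)<.022)&(abs(X[...,2]-.042)<.004)
    p=X[m];A=np.c_[p[:,:2]-(.59,-.156),np.ones(len(p))];print(c,len(p),np.linalg.lstsq(A,p[:,2],rcond=None)[0],centre(X,(.59,-.156),.042,.0210,.004))
E
python3 go.py .467 .2912 .14
```

```text
time_s: 20.92
position: [0.5659, -0.057, 0.1421]
ee_rot: [0.847, -0.532, 0.001, -0.0]
ft_force: [0.7, 0.4, -0.2]
width: 0.801
gripper_force: 0.0
scene 154 [-0.01692616  0.00105814  0.04109648] ([0.5886, -0.1545], [0.5885, -0.1569], 0.0227, 160, 0.0408)
top 41 [0.01837039 0.0667541  0.04057592] ([0.5875, -0.1419], [0.5859, -0.1409], 0.0125, 41, 0.0416)
t 21.025 p [ 0.5641 -0.0533  0.1409] f [-0.7 -1.3 -0.6] w 70.0 gf 0.0 toolx [ 0.439 -0.899 -0.003] tooly [-0.899 -0.439  0.001] z [-0.0022  0.0018 -1.    ]
[0.467  0.2912 0.14  ] [-0.3522 -0.064   0.0017]
```

```bash
python3 -m handwheel '0.8 -0.04 -0.007 0 -0.17;0.8 -0.08 -0.014 0 -0.34;0.8 -0.12 -0.021 0 -0.51;0.8 -0.16 -0.028 0 -0.68;0.8 -0.2 -0.035 0 -0.85;0.8 -0.24 -0.042 0 -1.02;0.8 -0.28 -0.05 0 -1.19;0.8 -0.32 -0.057 0 -1.36;0.8 -0.35 -0.064 0 -1.53;0.8 -0.352 -0.064 0 -1.57'; python3 -m handwheel '0.8 0 0 0.04 0;0.8 0 0 0.04 0' >/dev/null; python3 go.py .467 .2912 .031;
```

```text
time_s: 22.28
position: [0.4701, 0.2884, 0.1413]
ee_rot: [0.974, 0.225, 0.0, -0.0]
ft_force: [0.3, -1.0, -0.3]
width: 0.802
gripper_force: 0.0
t 22.525 p [0.4684 0.2854 0.0987] f [-0.8 -0.3  0.2] w 70.6 gf 0.0 toolx [ 0.901  0.433 -0.006] tooly [ 0.433 -0.901 -0.   ] z [-0.006  -0.0025 -1.    ]
[0.467  0.2912 0.031 ] [ 0.0017 -0.0058  0.0677]
```

```bash
python3 -m handwheel '0.8 0.0017 -0.0058 0.03 0;0.8 0.0017 -0.0058 0.05 0;0.8 0.0017 -0.0058 0.058 0;0.8 0.0017 -0.0058 0.058 0' >/dev/null; python3 go.py .467 .2912 .0315
```

```text
t 23.025 p [0.4697 0.2927 0.0439] f [-0.6 -0.1  0.3] w 69.8 gf 0.0 toolx [0.901 0.434 0.   ] tooly [ 0.434 -0.901  0.   ] z [ 1.e-04 -0.e+00 -1.e+00]
[0.467  0.2912 0.0315] [-0.0031  0.0002  0.0124]
```

```bash
python3 -m handwheel '0.8 -0.003 0 0.008 0;0.8 -0.003 0 0.0122 0;0.8 -0.003 0 0.0122 0;0 -0.003 0 0.0122 0;0 -0.003 0 0.0122 0;0 -0.003 0 0.0122 0;0 -0.003 0 0.0122 0;0 -0.003 0 0.0122 0;0 -0.003 0 0.0122 0;0 -0.003 0 0.0122 0'; python3 go.py .5903 -.156 .15
```

```text
time_s: 24.28
position: [0.4665, 0.2918, 0.0312]
ee_rot: [0.975, 0.223, 0.0, 0.0]
ft_force: [0.5, -0.0, 1.3]
width: 0.321
gripper_force: 30.0
t 24.275 p [0.4665 0.2918 0.0312] f [ 0.5 -0.   1.3] w 28.3 gf 30.000089574605227 toolx [0.901 0.435 0.   ] tooly [ 0.435 -0.901  0.   ] z [ 1.e-04 -0.e+00 -1.e+00]
[ 0.5903 -0.156   0.15  ] [-0.0833  0.4571 -0.1188]
```

```bash
python3 -m handwheel '0 0 0 -0.05 0;0 0 0 -0.1 0;0 -0.01 0.05 -0.1188 0;0 -0.02 0.11 -0.1188 0;0 -0.03 0.17 -0.1188 0;0 -0.04 0.23 -0.1188 0;0 -0.05 0.29 -0.1188 0;0 -0.06 0.35 -0.1188 0;0 -0.075 0.41 -0.1188 0;0 -0.0833 0.4571 -0.1188 0' >/dev/null; python3 -m handwheel '0 0 0 0 0;0 0 0 0 0;0 0 0 0 0' >/dev/null; python3 go.py .5903 -.156 .15 .5903 -.156 .075;  python3 - <<'E'
from h import *
im,d=grab_frame("scene");save(cv2.resize(im[80:220,260:440],None,fx=4,fy=4),"scene5.png")
E
```

```text
t 25.9 p [ 0.5898 -0.1543  0.1497] f [ 0.7  0.2 -0. ] w 28.8 gf 29.999651731923223 toolx [ 0.9    0.436 -0.   ] tooly [ 0.436 -0.9   -0.001] z [-8.e-04  7.e-04 -1.e+00]
[ 0.5903 -0.156   0.15  ] [-0.0003  0.0017 -0.0003]
[ 0.5903 -0.156   0.075 ] [-0.0003  0.0018  0.0747]
```

View pics/scene5.png

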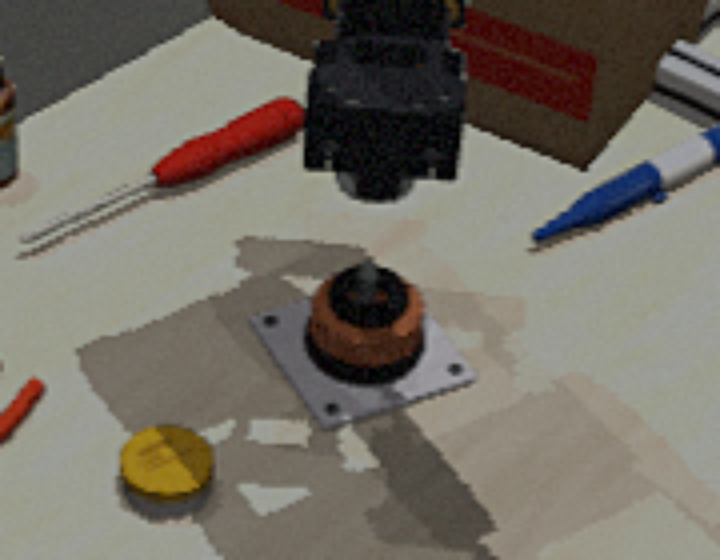

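The stack is centred on the stud (367,300), with the hub in the gripper above it. I'll lower the hub.

```bash
python3 -m handwheel '0 0 0.0012 0.025 0;0 0 0.0012 0.045 0;0 0 0.0012 0.06 0;0 0 0.0012 0.068 0;0 0 0.0012 0.072 0;0 0 0.0012 0.072 0;0 0 0.0012 0.072 0';  python3 go.py .5903 -.156 .0732
```

```text
time_s: 26.82
position: [0.5911, -0.1573, 0.0786]
ee_rot: [0.975, 0.223, 0.0, 0.0]
ft_force: [-0.5, 0.2, -0.8]
width: 0.325
gripper_force: 30.0
t 26.825 p [ 0.5911 -0.1573  0.0786] f [-0.5  0.2 -0.8] w 28.6 gf 29.999606693163514 toolx [0.901 0.435 0.001] tooly [ 0.435 -0.901  0.001] z [ 1.e-03 -5.e-04 -1.e+00]
[ 0.5903 -0.156   0.0732] [-0.0002 -0.0015  0.0054]
```

```bash
python3 -m handwheel '0 0 -0.0013 0.003 0;0 0 -0.0013 0.0045 0;0 0 -0.0013 0.0053 0;0 0 -0.0013 0.0053 0;0 0 -0.0013 0.0053 0';  python3 go.py .5903 -.156 .0732
```

```text
time_s: 27.45
position: [0.5901, -0.1558, 0.0732]
ee_rot: [0.975, 0.223, -0.0, -0.0]
ft_force: [-3.3, 2.1, 6.1]
width: 0.327
gripper_force: 30.0
t 27.45 p [ 0.5901 -0.1558  0.0732] f [-3.3  2.1  6.1] w 28.8 gf 30.00113002024591 toolx [ 0.9    0.435 -0.   ] tooly [ 0.435 -0.9   -0.   ] z [-1.e-04  1.e-04 -1.e+00]
[ 0.5903 -0.156   0.0732] [ 0.      0.0003 -0.    ]
```

The hub is seated, reading 6 N. I'll release, back away and check.

```bash
python3 -m handwheel '0 0 0 -0.0003 0;0.8 0 0 -0.0003 0;0.8 0 0 -0.0003 0;0.8 0 0 -0.0003 0;0.8 0 0 -0.05 0;0.8 0 0 -0.1 0;0.8 -0.05 0 -0.12 0;0.8 -0.1 0 -0.12 0;0.8 -0.15 0 -0.12 0;0.8 -0.15 0 -0.12 0'; python3 - <<'E'
from fit import *
for c in ["scene","top"]:
    im,d=grab_frame(c); X=cloud(c,d)
    m=(np.linalg.norm(X[...,:2]-(.59,-.156),axis=-1)<.022)&(abs(X[...,2]-.057)<.004)
    p=X[m];A=np.c_[p[:,:2]-(.59,-.156),np.ones(len(p))];print(c,len(p),np.linalg.lstsq(A,p[:,2],rcond=None)[0])
    if c=="scene": save(cv2.resize(im[80:400,170:440],None,fx=2.2,fy=1.85) if 0 else cv2.resize(im[90:220,270:430],None,fx=4.5,fy=4.5),"scene6.png")
    for q in ["heatsink","flux_tin","bulk_cap"]: print(q,[np.round(r["xyz"],3).tolist() for r in pinpoint(q,c)][:1])
E
```

```text
time_s: 28.7
position: [0.4529, -0.2221, 0.1926]
ee_rot: [0.975, 0.221, -0.0, -0.0]
ft_force: [0.1, -0.1, 0.6]
width: 0.798
gripper_force: 0.0
scene 107 [ 0.0111292  -0.00083181  0.05647741]
heatsink [[0.623, 0.31, 0.002]]
flux_tin [[0.622, -0.015, 0.003]]
bulk_cap [[0.455, 0.161, 0.002]]
top 116 [ 0.01221467 -0.00557624  0.05687405]
heatsink [[0.617, 0.311, 0.002]]
flux_tin [[0.626, -0.02, -0.001]]
bulk_cap [[0.456, 0.164, -0.001]]
```

View pics/scene6.png

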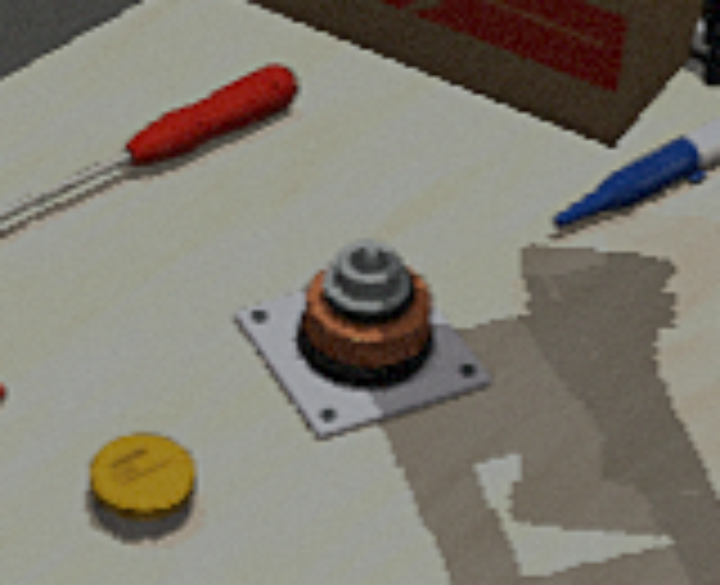

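The full stack stands flat on the stud, hub on top (368,270), and the bystanders have not moved.

```bash
python3 -c "
from workcell import *;print(finish_job())"
```

```text
the job is handed in; nothing more can be done
None
```

The job is handed in after about 29 s on the robot clock: wide pad, toroid, narrow pad and steel clamp hub (flange down) are stacked flat on the stud in that order, and the heatsink, flux tin and capacitor were still where they started when I checked just before handing in.

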